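# Cover the finished sample and present the loaded grinding jar

### The job

Change samples at the mill: first cover the open sample pot with its lid, seated flat and fully home, so that nothing more falls in. Then lift the two identical grinding jars in turn, well off the mat, to feel which is the heavier, loaded one, standing the lighter one back upright on the bench mat. Finish while still holding the loaded jar in the gripper, upright and still, over the middle of the empty steel tray and well clear of it, a hand's breadth or so above it; keep the jars upright, and leave everything else where it is.

Things in the scene. Friction and masses are not known exactly. Their poses are not given: they have to be found in the camera images.
- mat: thin grey bench mat fixed on the counter, 350 x 340 mm, 3 mm thick; the jars and the lid start on it; origin at the centre of its underside, on the counter
- pot_rim (a point): centre of the open mouth of the steel sample pot: fixed to the counter, round, 92 mm outside, 84 mm inside, beside the mat, rim 65 mm above the counter; z up
- lid_mid (a point): the pot's loose steel lid, 150 g, right way up on the mat: disc 94 mm across, 6 thick; below it a bevelled step 78 mm across, 6 deep, that drops into the pot's mouth (3 mm play all round); on top a knob 22 mm across, 30 tall. Height 42 mm; point on the axis, 21 mm above the step's underside (15 mm above the rim when seated; knob from 9 mm below to 21 above the point); z up
- jar_1_mid (a point): one of two look-alike closed steel jars, upright: body 60 mm across, 62 tall; on it a fixed aluminium cap 40 mm across, 30 tall, to grip from above (jar's total height 92 mm). One of the two, varying, is loaded: at least 150 g heavier; each weighs 200 to 650 g; the load may shift a few mm inside. Point on the axis, 46 mm above the underside; z up the axis
- jar_2_mid (a point): the other jar: same shape, size and point as jar_1_mid, and the same words hold for it
- tray: empty open rectangular steel tray, fixed to the counter, 160 x 220 mm, 30 mm tall, walls 4 mm; origin at the centre of its underside, on the counter
- bottle: bystander, not part of the job: small amber glass bottle, 42 mm across, 100 tall; origin near the middle, at the underside
- cup: bystander, not part of the job: white plastic cup, 54 mm across, 55 tall; origin near the middle, at the underside
- tongs: bystander, not part of the job: steel serving tongs lying flat, 190 mm long; origin at the bend
- brush: bystander, not part of the job: cleaning brush lying flat, 180 mm long; origin near the middle, at the underside
- spoon: bystander, not part of the job: sample spoon lying flat, 170 mm long; origin near the middle, at the underside
Not all that is in view belongs to the job. What is shaped like the part that bears lid_mid but green or pink is not meant.

How it is judged:
On the way, in this order (a step that is already met when the one before it is completed fails the run):
1. the lid is seated on the pot and let go (horizontal distance between lid_mid and pot_rim below 0.004 m and z of lid_mid in the frame of pot_rim between 0.012 and 0.0175 m and angle between lid_mid's own z axis and vertical below 0.04 rad and contact force between lid and the fingers below 0.1 N), for 0.2 s.
2. the lighter jar is lifted at least 24 mm clear of the mat while the heavier stands on the mat (((height (world z) of jar_1_mid above 0.073 m and contact force between jar_1 and the fingers above 1 N and contact force between jar_1 and mat below 0.1 N and contact force between jar_2 and the fingers below 0.1 N and contact force between jar_2 and mat above 3.5 N) or (height (world z) of jar_2_mid above 0.073 m and contact force between jar_2 and the fingers above 1 N and contact force between jar_2 and mat below 0.1 N and contact force between jar_1 and the fingers below 0.1 N and contact force between jar_1 and mat above 3.5 N))), for 0.2 s.
At the end, for the whole second after the job is handed in: Lid home on the pot (centred to 4 mm, level to 0.04 rad). Heavier jar held by the fingers, within 40 mm of the tray's middle, underside 74 to 314 mm above the counter, upright to 0.2 rad, still. Lighter jar let go, upright and at rest on the mat (bearing under 3.5 N) (horizontal distance between lid_mid and pot_rim below 0.004 m and z of lid_mid in the frame of pot_rim between 0.012 and 0.0175 m and angle between lid_mid's own z axis and vertical below 0.04 rad and ((contact force between jar_1 and the fingers above 1 N and height (world z) of jar_1_mid between 0.12 and 0.36 m and contact force between jar_1 and tray below 0.1 N and horizontal distance between jar_1_mid and tray below 0.04 m and angle between jar_1_mid's own z axis and vertical below 0.2 rad and linear speed of jar_1 below 0.03 m/s and contact force between jar_2 and the fingers below 0.1 N and contact force between jar_2 and mat between 1 and 3.5 N and height (world z) of jar_2_mid below 0.055 m and angle between jar_2_mid's own z axis and vertical below 0.05 rad and linear speed of jar_2 below 0.02 m/s) or (contact force between jar_2 and the fingers above 1 N and height (world z) of jar_2_mid between 0.12 and 0.36 m and contact force between jar_2 and tray below 0.1 N and horizontal distance between jar_2_mid and tray below 0.04 m and angle between jar_2_mid's own z axis and vertical below 0.2 rad and linear speed of jar_2 below 0.03 m/s and contact force between jar_1 and the fingers below 0.1 N and contact force between jar_1 and mat between 1 and 3.5 N and height (world z) of jar_1_mid below 0.055 m and angle between jar_1_mid's own z axis and vertical below 0.05 rad and linear speed of jar_1 below 0.02 m/s))); the arm keeps its last pose, push and grip.
It fails at once if a jar is tipped more than 0.5 rad (angle between any of jar_1_mid, jar_2_mid's own z axis and vertical above 0.5 rad).
It fails at once if a bystander is moved more than 30 mm (distance of any of bottle, cup, tongs, brush, spoon from where it was at the start of the episode above 0.03 m).
It also fails if it takes over 72 s, if anything falls off the work surface, if the arm or the gripper's body presses on something with over 40 N, if the wrist force passes 120 N, or if a joint passes its speed limit or range.

### The arm

A 7-joint arm with a two-finger parallel gripper is mounted at the origin on the work surface. World frame = base frame: x ahead of the robot, y to its left, z up, the work surface at z = 0. Lengths are in m, angles in rad, forces in N, time in s.
With the tool pointing down it reaches from about 0.4 to 0.85 m from the base axis. Payload 10.4 kg.
Tool frame: the origin (TCP) lies where the fingers leave the gripper's body, on its centre line; the fingertips stand 73 mm ahead of it and the grasp point (between the pads) lies 54 mm ahead of it; z points along the fingers, y is the line along which they close (so a half turn about z gives the same grasp; the last joint's range is limited). The gripper opens to 85 mm and grips with 20 to 120 N. Pads are 22 mm wide; open, the fingers measure 114 mm over their backs; the gripper's body (76 mm by 85 mm) begins 54 mm behind the grasp point. The pads swing forward as they close: fully open they stand 13 mm farther back than shut.
Start: joints at [1.206, 0.332, -0.065, 1.46, 0.022, 1.35, -0.088], TCP at [0.21, -0.589, 0.304] pointing down, gripper open.
Joint ranges: [-2.6, 2.6], [-0.5, 2.12], [-1.47, 1.34], [0.16, 2.42], [-1.27, 4.41], [0.06, 2.06], [-2.6, 2.6]. Speed limits (rad/s): [2.22, 2.22, 2.79, 2.79, 3.14, 3.14, 3.14].

### API

Orientations are given as a rotation vector (axis times angle).
In Python, from rig import sense, read_camera, sign_off gives the robot as it stands.
- The arm moves only by the shell command python3 -m creep 'ROWS' [OPENING] [FORCE]. ROWS is JSON, a list of rows, each an object with "translation": the shift along the tool's x, y, z in m, a list of three; "turn": the turn about the tool's z in rad. In form: [{"translation": [dx, dy, dz], "turn": turn}, ...]. A call has 1 to 12 rows; each row is the pose to reach, as a shift and turn from the pose commanded when the call began, along the tool's axes at that moment; what a row does not reach only later rows make up. A row lasts 1/8 s, in which the tool goes at most 62.5 mm and 10.7 degrees, less where a joint would pass 70% of its speed; a pose out of reach is approached as far as the arm can. A call with a gripper value outside its range is refused whole. OPENING is the closure, from 0 (fully open) to 1 (shut), set as the call begins (- or left out, the last holds). The fingers move at their own pace and stop on an object; FORCE is the grip in N (left out, the last holds). Time passes only in rows, so rows that repeat a pose let the fingers close. It gives the time, the measured TCP pose, the force, the opening and the grip force at its end, in the units of the state.
- sense(): the state, without advancing time (a new reading comes with each control period).
- read_camera(name): name is "scene" or "top" or "wrist"; returns a dict with "img" (420x560x3 uint8, red, green, blue), "mtx" (3x3 intrinsics, pixels), "k1" (the pictures are not rectified: a ray, as slopes to the right and down, at radius r is drawn at 1 + k1 r^2 times it, then the intrinsics apply), "R" (3x3) and "t" (3): a world point X has camera coordinates R X + t. Camera axes: x right, y down, z forward; pixel columns grow to the right and rows downward; lengths in m; the calibration is good to about 2 mm. A picture is of the moment at which its call begins. There is no depth.
- sign_off(): hands the job in; it is judged then, once.
The state is a dict: "clock": time; "qpos": joint angles; "qvel": joint speeds; "effort": joint torques, N m; "tcp_pos": TCP position; "eef_rot": TCP orientation; "force": force on the tool from outside, world axes, zero at the start; "torque": the same for the moment, N m; "grip_width": finger opening in m; "grasp_force": force on a finger pad.
Only numpy, scipy, OpenCV 4.12 (cv2) and the standard library are available. Lean on these libraries where they do the work, as an engineer would, in place of code of your own. Each camera call takes 0.05 s, during which the arm holds its last target. There are 200 camera calls.

## Working session

There is one attempt and no reset: what is moved stays moved. The work goes in short steps, Python scripts to look and compute and a shell command to move; the robot and the scene stay as the last step left them, time stands still between calls to the robot, and variables do not carry over. Pictures are saved under pics/ and viewed, at most 10 in all, crops included, and the job is handed in when it is done.

```bash
mkdir -p pics; cat > h.py <<'E'
import numpy as np, cv2
from rig import sense, read_camera
def ray(c,uv):
    uv=np.atleast_2d(uv).astype(float); K=c["mtx"]
    K=np.array(K);d=np.c_[(uv[:,0]-K[0,2])/K[0,0],(uv[:,1]-K[1,2])/K[1,1]]; s=d.copy()
    for _ in range(20): s=d/(1+c["k1"]*(s**2).sum(1,keepdims=True))
    R=np.array(c["R"]);t=np.array(c["t"])
    return -R.T@t, np.c_[s,np.ones(len(s))]@R
def onz(c,uv,z):
    o,d=ray(c,uv); return o+d*((z-o[2])/d[:,2])[:,None]
def proj(c,X):
    X=np.atleast_2d(X)@np.array(c["R"]).T+np.array(c["t"]); s=X[:,:2]/X[:,2:]
    s=s*(1+c["k1"]*(s**2).sum(1,keepdims=True)); K=np.array(c["mtx"])
    return np.c_[s[:,0]*K[0,0]+K[0,2],s[:,1]*K[1,1]+K[1,2]]
E
python3 - <<'E'
from h import *
import pickle
s=sense();print(s)
cs={n:read_camera(n) for n in("top","scene","wrist")}
pickle.dump(cs,open("c0.pkl","wb"))
for n,c in cs.items(): print(n,np.array(c["mtx"])[0,0],c["k1"],-np.array(c["R"]).T@c["t"])
cv2.imwrite("pics/a_top.png",cs["top"]["img"][...,::-1])
cv2.imwrite("pics/a_scene.png",cs["scene"]["img"][...,::-1])
E
```

```text
{'clock': 0.0, 'qpos': array([ 1.20637646,  0.33287084, -0.06472083,  1.46096582,  0.02157903,
        1.34990784, -0.08849153]), 'qvel': array([-0.00093217,  0.00068783, -0.00046552,  0.00167199,  0.00086647,
        0.0003656 ,  0.00060072]), 'effort': array([ 8.32811367e-06, -6.25438285e+01,  4.91247664e-02, -3.91607523e+01,
        1.61383575e-02,  9.84633429e-03, -5.79829987e-06]), 'tcp_pos': array([ 0.20942103, -0.5885675 ,  0.30310485]), 'eef_rot': array([-3.09440140e+00, -5.34146020e-01,  4.53718057e-04]), 'force': array([0.91680891, 0.60614095, 0.18056488]), 'torque': array([ 0.03426087, -0.01177073,  0.00145131]), 'grasp_force': 0.0, 'grip_width': 0.08541126065185874}
top 383.9054644836887 -0.0770573998201272 [0.41462239 0.05415269 1.20625542]
scene 499.62880921719056 -0.0814152239972676 [1.46353075 0.55641387 1.05431435]
wrist 375.6375102342167 -0.04031218633353899 [ 0.27407329 -0.56594746  0.37447142]
```

View pics/a_top.png

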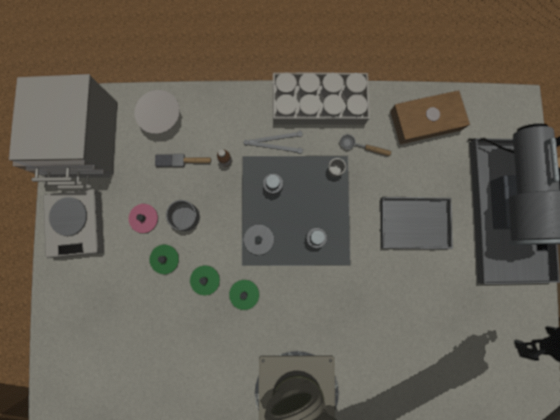

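View pics/a_scene.png

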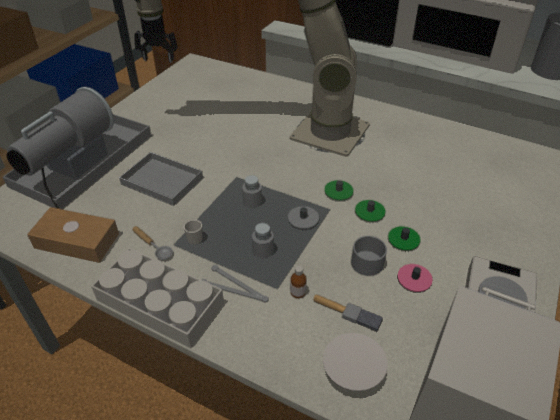

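The top view shows the mat centred near (296,210). The jars are at (273,184) and (317,238), the cup at (337,169), the pot at (183,217) and the tray at (415,223). Lid-shaped things: grey (258,240), green (164,259), (205,280), (244,295), and pink (143,218). Only the grey one fits, because it is steel and on the mat. I'll confirm it in a crop.

```bash
python3 - <<'E'
from h import *
import pickle
cs=pickle.load(open("c0.pkl","rb")); c=cs["top"]; im=c["img"]
cv2.imwrite("pics/b_crop.png",cv2.resize(im[140:310,130:360,::-1],None,fx=3,fy=3,interpolation=cv2.INTER_CUBIC))
g=cv2.cvtColor(im,cv2.COLOR_RGB2GRAY)
print(g[236:246,225:292:2]); print(g[212:222:3,160:206:2])
for n,uv,z in(("lid",(258.5,240),.03),("pot",(183,216),.065),("jarA",(273,183),.095),("jarB",(317.5,236.5),.095),("tray",(416,223),.02),("cup",(337,168),.055),("bottle",(224,156),.1)):
    print(n,onz(c,uv,z).round(3))
print("mat",onz(c,[(242,156),(349,156),(350,264),(242,265)],.003).round(3))
print("tray",onz(c,[(382,198),(450,199),(450,249),(381,248)],.03).round(3))
E
```

```text
[[122 119 119 119 120 120 120 119 106  80 103 106 105 105 106  93  73  74
   97 106 107 106 106 108  96  74  72  74  74  73  73  74  72  73]
 [122 118 118 119 120 118 119 118 106  84 104 106 106 105 106  79  59  59
   82 105 107 106 107 109  97  73  73  73  74  73  73  72  74  72]
 [122 120 120 119 118 119 119 119 108  89 105 105 105 106 104  72  56  56
   70 102 107 105 106 108  96  73  73  74  74  74  74  74  72  72]
 [123 119 120 119 118 119 119 121 108  91 105 105 105 106 103  70  56  57
   66 101 108 106 107 108  96  73  73  72  74  72  73  75  74  73]
 [121 120 121 119 120 121 121 121 110  91 105 105 106 106 103  68  56  58
   70 103 105 106 106 109  94  73  73  73  73  73  74  73  74  73]
 [120 124 122 119 118 121 124 123 108  86 103 104 105 105 104  67  54  51
   76 106 107 106 105 109  94  71  72  73  74  74  73  73  73  73]
 [120 123 122 118 120 122 124 125 109  81 102 105 105 106 105  69  52  49
   82 107 106 107 106 107  92  73  73  72  73  73  74  74  72  73]
 [119 122 119 120 121 120 122 124 110  78 100 104 106 106 104  74  57  61
   91 105 106 105 106 105  85  73  73  
[... 399 characters left out ...]
118 119]
 [119 121 120  93  52  44  75  98  99  99  98  96  98  99  99  99  99  95
   66  49 104 121 119]
 [120 119 118 104  57  48  76  99  98  97  97  96  99  98  99 100  99  90
   49  50 104 120 119]
 [121 117 120 109  79  49  62  97  98  97  97  98  97  97  99 100  97  65
   43  68 115 120 119]]
lid [[0.467 0.114 0.03 ]]
pot [[0.538 0.34  0.065]]
jarA [[0.631 0.069 0.095]]
jarB [[ 0.474 -0.06   0.095]]
tray [[ 0.519 -0.378  0.02 ]]
cup [[ 0.686 -0.127  0.055]]
bottle [[0.712 0.214 0.1  ]]
mat [[ 0.738  0.17   0.003]
 [ 0.737 -0.175  0.003]
 [ 0.392 -0.17   0.003]
 [ 0.39   0.167  0.003]]
tray [[ 0.596 -0.269  0.03 ]
 [ 0.593 -0.486  0.03 ]
 [ 0.437 -0.479  0.03 ]
 [ 0.441 -0.262  0.03 ]]
```

View pics/b_crop.png

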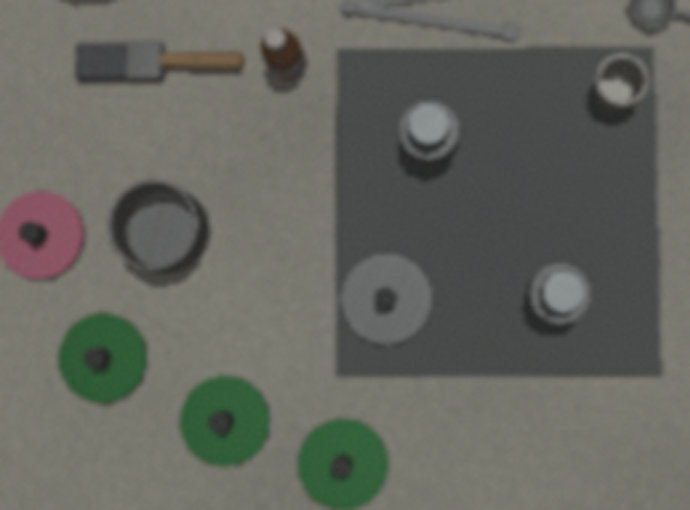

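The crop confirms it: the plain grey steel disc with a knob at crop (386,299) is the lid, on the mat and neither green nor pink. The pot mouth is at crop (160,230).

```bash
cat >> h.py <<'E'
from scipy.spatial.transform import Rotation as Ro
def shift(target,yaw=None):
    s=sense(); R=Ro.from_rotvec(s["eef_rot"]); m=R.as_matrix(); y=np.arctan2(m[1,0],m[0,0])
    d=m.T@(np.array(target)-s["tcp_pos"])
    print("shift",d.round(4),"turn",None if yaw is None else round(-(yaw-y),3),"yaw",round(y,4))
E
python3 - <<'E'
from h import *
import pickle
cs=pickle.load(open("c0.pkl","rb")); c=cs["top"]
print("lid disc",onz(c,(130+387/3,140+299/3),.015).round(4))
print("pot rim",onz(c,(130+159.5/3,140+227/3),.065).round(4))
shift([.5,-.25,.28],np.pi/2); shift([.467,.113,.26])
E
```

```text
lid disc [[0.4687 0.1136 0.015 ]]
pot rim [[0.5387 0.3395 0.065 ]]
shift [ 0.3873 -0.2216  0.0235] turn -1.229 yaw 0.3418
shift [ 0.4779 -0.5747  0.0439] turn None yaw 0.3418
```

```bash
python3 -m creep '[{"translation":[0.387,-0.222,0.024],"turn":-0.6},{"translation":[0.387,-0.222,0.024],"turn":-0.6},{"translation":[0.387,-0.222,0.024],"turn":-0.6},{"translation":[0.387,-0.222,0.024],"turn":-0.6},{"translation":[0.387,-0.222,0.024],"turn":-0.9},{"translation":[0.387,-0.222,0.024],"turn":-1.229},{"translation":[0.478,-0.575,0.044],"turn":-1.229},{"translation":[0.478,-0.575,0.044],"turn":-1.229},{"translation":[0.478,-0.575,0.044],"turn":-1.229},{"translation":[0.478,-0.575,0.044],"turn":-1.229},{"translation":[0.478,-0.575,0.044],"turn":-1.229},{"translation":[0.478,-0.575,0.044],"turn":-1.229}]' 0
python3 -m creep '[{"translation":[0,0,0],"turn":0},{"translation":[0,0,0],"turn":0},{"translation":[0,0,0],"turn":0}]'
python3 - <<'E'
from h import *
shift([.4687,.1136,.26],np.pi/2)
c=read_camera("wrist"); cv2.imwrite("pics/c.png",c["img"][...,::-1])
import pickle; pickle.dump(c,open("c1.pkl","wb"))
print(proj(c,[[.4687,.1136,.015],[.4687,.1136,.045],[.5387,.3395,.065]]))
E
```

```text
clock: 1.65
tcp_pos: [0.4653, 0.0715, 0.2624]
eef_rot: [2.221, 2.22, -0.0]
force: [0.9, -0.2, 0.0]
grip_width: 0.0855
grasp_force: 0.0
clock: 2.02
tcp_pos: [0.4658, 0.0682, 0.2623]
eef_rot: [2.224, 2.219, -0.001]
force: [0.7, 0.1, -1.2]
grip_width: 0.0853
grasp_force: 0.0
shift [0.0454 0.0028 0.0022] turn -0.002 yaw 1.5683
[[ 286.12031719  131.29382083]
 [ 286.35610522  134.12596348]
 [ 405.35154728 -249.14930287]]
```

View pics/c.png

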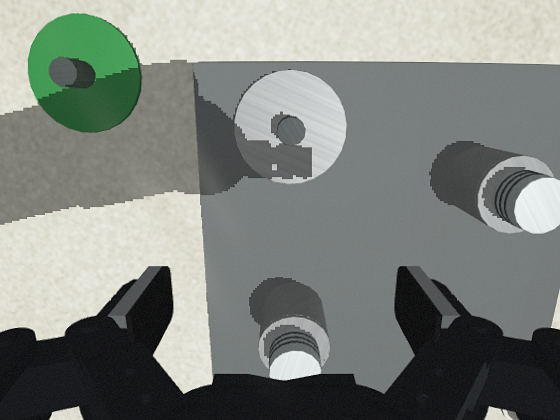

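The wrist view shows the lid disc centred at about (290.5,126.5) with its knob top at (291,130). Jar caps are at (295,365) and (540,205), and a green decoy is at (85,72).

```bash
python3 - <<'E'
from h import *
import pickle
c=pickle.load(open("c1.pkl","rb"))
print(onz(c,(290.5,126.5),.015),onz(c,(291.5,130.5),.045),onz(c,(540,206),.095),onz(c,(295,367),.095))
shift([.4712,.116,.092])
E
```

```text
[[0.47234632 0.11752065 0.015     ]] [[0.47258747 0.11629453 0.045     ]] [[0.63853955 0.07044264 0.095     ]] [[ 0.47477744 -0.05490956  0.095     ]]
shift [0.0477 0.0053 0.1703] turn None yaw 1.5683
```

```bash
python3 -m creep '[{"translation":[0.0486,0.006,0.05],"turn":0},{"translation":[0.0486,0.006,0.10],"turn":0},{"translation":[0.0486,0.006,0.14],"turn":0},{"translation":[0.0486,0.006,0.14],"turn":0},{"translation":[0.0486,0.006,0.14],"turn":0}]' 0.3
python3 - <<'E'
from h import *
shift([.472,.1168,.092])
c=read_camera("wrist"); cv2.imwrite("pics/d.png",c["img"][...,::-1])
print(proj(c,[[.472,.1168,.015],[.472,.1168,.045]]))
E
```

```text
clock: 2.7
tcp_pos: [0.4726, 0.1181, 0.1239]
eef_rot: [2.222, 2.22, 0.002]
force: [0.4, -0.1, 1.3]
grip_width: 0.0595
grasp_force: 0.0
shift [-0.0013 -0.0007  0.0319] turn None yaw 1.5698
[[280.51982121 243.5046375 ]
 [280.0671845  268.2662774 ]]
```

View pics/d.png

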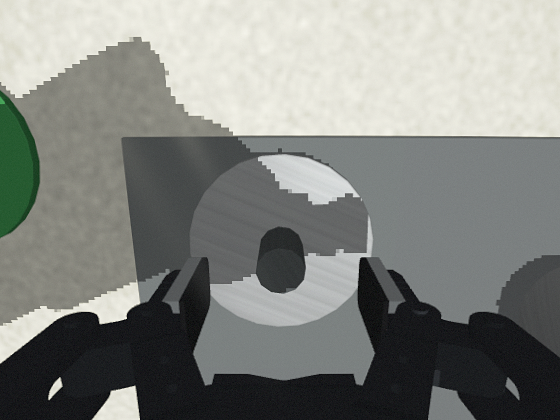

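The knob is at (280,270), centred between the fingers as predicted, so I'll descend, grip and lift.

```bash
python3 -m creep '[{"translation":[-0.001,0,0.016],"turn":0},{"translation":[-0.001,0,0.032],"turn":0},{"translation":[-0.001,0,0.032],"turn":0},{"translation":[-0.001,0,0.032],"turn":0}]'
python3 -m creep '[{"translation":[0,0,0],"turn":0},{"translation":[0,0,0],"turn":0},{"translation":[0,0,0],"turn":0},{"translation":[0,0,0],"turn":0},{"translation":[0,0,0],"turn":0},{"translation":[0,0,0],"turn":0},{"translation":[0,0,-0.02],"turn":0},{"translation":[0,0,-0.06],"turn":0},{"translation":[0,0,-0.12],"turn":0},{"translation":[0,0,-0.12],"turn":0},{"translation":[0,0,-0.12],"turn":0}]' 1 50
python3 - <<'E'
from h import *
shift([.5387,.3395-.04,.21],np.pi/2)
E
```

```text
clock: 3.25
tcp_pos: [0.4717, 0.1175, 0.0904]
eef_rot: [-2.221, -2.222, 0.0]
force: [0.0, 0.2, 0.0]
grip_width: 0.0596
grasp_force: 0.0
clock: 4.62
tcp_pos: [0.4714, 0.1171, 0.2105]
eef_rot: [2.221, 2.221, -0.0]
force: [0.0, -0.6, -2.3]
grip_width: 0.0205
grasp_force: 49.3
shift [0.1824 0.0672 0.0004] turn -0.0 yaw 1.5706
```

```bash
python3 -m creep '[{"translation":[0.06,0.022,0],"turn":0},{"translation":[0.12,0.044,0],"turn":0},{"translation":[0.162,0.067,0],"turn":0},{"translation":[0.162,0.067,0],"turn":0},{"translation":[0.162,0.067,0],"turn":0},{"translation":[0.162,0.067,0],"turn":0}]'
python3 - <<'E'
from h import *
import pickle
shift([.5387,.3395,.21],np.pi/2)
c=read_camera("wrist"); cv2.imwrite("pics/e.png",c["img"][...,::-1])
print(proj(c,[[.5387,.3395,.065]]))
pickle.dump(c,open("c2.pkl","wb"))
E
```

```text
clock: 5.38
tcp_pos: [0.5385, 0.2779, 0.2098]
eef_rot: [2.222, 2.22, -0.002]
force: [-0.4, -0.1, -1.3]
grip_width: 0.0204
grasp_force: 49.4
shift [ 0.0616  0.0001 -0.0002] turn -0.001 yaw 1.5695
[[282.44637808 114.63195878]]
```

View pics/e.png

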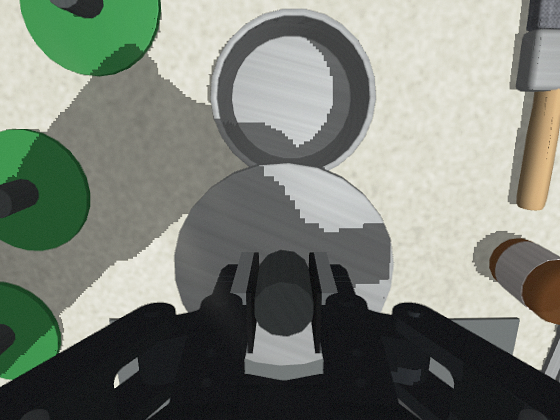

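The pot rim is centred at about (293,92), outer edge 211–376. The held lid's disc spans u 175–393. I'll fit circles to both edges and take the relative offset.

```bash
python3 - <<'E'
from h import *
import pickle
from scipy.optimize import least_squares
c=pickle.load(open("c2.pkl","rb")); im=c["img"].astype(int)
warm=cv2.GaussianBlur((im[...,0]-im[...,2]).astype(np.float32),(3,3),0)
def edge(cen,angs,r0,r1,z,R,name):
    P=[]
    for a in np.radians(angs):
        r=np.arange(r0,r1,.5); x=cen[0]+r*np.cos(a); y=cen[1]+r*np.sin(a)
        ok=(x>1)&(x<558)&(y>1)&(y<418); r,x,y=r[ok],x[ok],y[ok]
        if len(r)<10: continue
        w=cv2.remap(warm,x.astype(np.float32)[None],y.astype(np.float32)[None],1)[0]
        i=np.argmax(np.gradient(cv2.GaussianBlur(w[None],(1,7),0)[0] if 0 else np.convolve(w,np.ones(5)/5,"same"))[5:-5])+5; P.append((x[i],y[i]))
    X=onz(c,P,z)[:,:2]
    f=least_squares(lambda p:np.hypot(*(X-p[:2]).T)-p[2],[*X.mean(0),R],loss="soft_l1",f_scale=.001)
    print(name,f.x.round(4),np.abs(f.fun).mean().round(4),len(P)); return f.x
print(warm[300,20:80:8],warm[40,180:240:4])
p=edge((293,92),range(-200,25,4),65,95,.065,.046,"pot")
l=edge((284,262),list(range(-170,-130,4))+list(range(-48,-15,4)),85,125,.1344,.047,"lid")
print("need d",p[:2]-l[:2]); shift([*(sense()["tcp_pos"][:2]+p[:2]-l[:2]),.0815+.0664])
E
```

```text
[ -8.625  -10.3125  -7.75     9.375    9.3125  10.0625   8.8125  13.6875] [14.75   13.6875 13.9375 13.5625 10.875  12.25   14.125  11.9375 11.625
 11.3125 14.1875 12.9375  8.5    -3.5625 -3.    ]
pot [0.5444 0.3486 0.0457] 0.0001 57
lid [0.5392 0.2769 0.0465] 0.0001 19
need d [0.0052217  0.07167803]
shift [0.0718 0.0051 0.0622] turn None yaw 1.5693
```

```bash
python3 -m creep '[{"translation":[0.04,0.003,0],"turn":0},{"translation":[0.0717,0.0051,0.01],"turn":0},{"translation":[0.0717,0.0051,0.03],"turn":0},{"translation":[0.0717,0.0051,0.045],"turn":0},{"translation":[0.0717,0.0051,0.045],"turn":0},{"translation":[0.0717,0.0051,0.045],"turn":0},{"translation":[0.0717,0.0051,0.045],"turn":0}]'
python3 - <<'E'
from h import *
import pickle
shift([.5444,.3486+.001,.1464],np.pi/2)
c=read_camera("wrist"); cv2.imwrite("pics/f.png",c["img"][...,::-1])
E
```

```text
clock: 6.3
tcp_pos: [0.5442, 0.3508, 0.1662]
eef_rot: [2.222, 2.22, 0.002]
force: [-0.4, -0.1, -0.7]
grip_width: 0.0202
grasp_force: 49.4
shift [-0.0012  0.0002  0.0198] turn -0.001 yaw 1.5702
```

View pics/f.png

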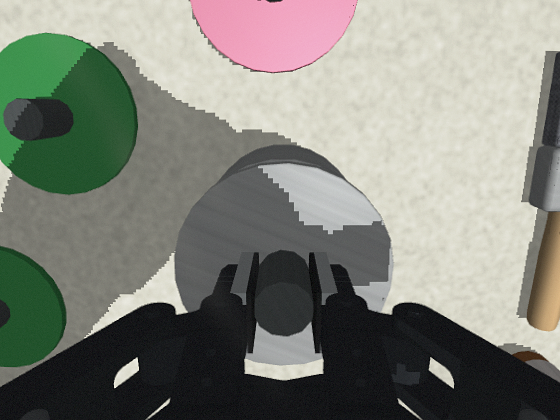

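The lid at (284,262) sits over the pot, whose far rim shows evenly behind it, centred at u≈284. I'll descend slowly.

```bash
python3 -m creep '[{"translation":[-0.001,0,0.008],"turn":0},{"translation":[-0.001,0,0.012],"turn":0},{"translation":[-0.001,0,0.014],"turn":0},{"translation":[-0.001,0,0.016],"turn":0},{"translation":[-0.001,0,0.018],"turn":0},{"translation":[-0.001,0,0.018],"turn":0}]'
```

```text
clock: 7.1
tcp_pos: [0.5437, 0.35, 0.1472]
eef_rot: [2.221, 2.221, -0.0]
force: [0.1, 0.0, -0.6]
grip_width: 0.0201
grasp_force: 49.4
```

```bash
python3 -m creep '[{"translation":[0,0,0.001],"turn":0},{"translation":[0,0,0.002],"turn":0},{"translation":[0,0,0.002],"turn":0}]'
```

```text
clock: 7.48
tcp_pos: [0.5438, 0.3502, 0.1469]
eef_rot: [2.221, 2.221, 0.001]
force: [-5.2, -4.2, 10.7]
grip_width: 0.0208
grasp_force: 50.7
```

```bash
python3 -m creep '[{"translation":[0,0,-0.001],"turn":0},{"translation":[0,0,-0.001],"turn":0},{"translation":[0,0,-0.001],"turn":0},{"translation":[0,0,-0.001],"turn":0},{"translation":[0,0,-0.02],"turn":0},{"translation":[0,0,-0.05],"turn":0},{"translation":[-0.03,0,-0.08],"turn":0},{"translation":[-0.06,0,-0.08],"turn":0},{"translation":[-0.06,0,-0.08],"turn":0},{"translation":[-0.06,0,-0.08],"turn":0}]' 0
python3 - <<'E'
from h import *
print(sense()["grip_width"],sense()["tcp_pos"])
c=read_camera("wrist"); w=c["img"]; t=read_camera("scene"); q=proj(t,[[.544,.349,.075]])[0].astype(int);print(q)
a=cv2.resize(t["img"][q[1]-40:q[1]+40,q[0]-50:q[0]+50],(525,420),interpolation=cv2.INTER_CUBIC)
cv2.imwrite("pics/g.png",cv2.resize(np.hstack([w,a]),(800,310))[...,::-1])
import pickle; pickle.dump((c,t),open("c3.pkl","wb"))
print(proj(c,[[.544,.349,.071],[.544,.349,.101]]))
E
```

```text
clock: 8.72
tcp_pos: [0.5437, 0.2907, 0.2262]
eef_rot: [2.221, 2.222, 0.001]
force: [-0.9, 1.0, 0.5]
grip_width: 0.0858
grasp_force: 0.0
0.08580442468750843 [0.54365834 0.29068126 0.22621358]
[370 245]
[[282.65926056 120.3661329 ]
 [282.54094954 122.8409392 ]]
```

View pics/g.png

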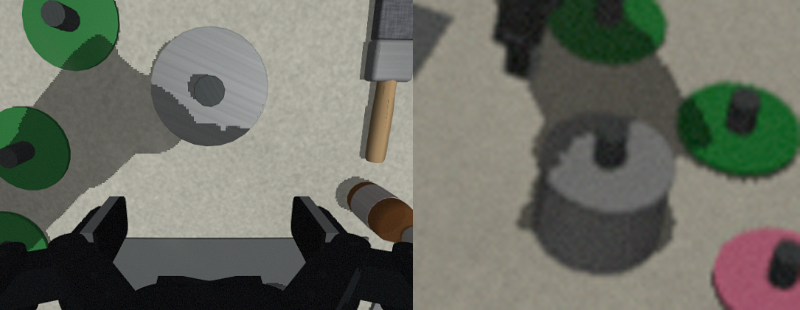

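The lid is on the pot and looks flat in the scene view (disc at (284,116) in the wrist image). A quick circle fit will verify centring and tilt, and I'll plan the first jar in the same step.

```bash
python3 - <<'E'
from h import *
import pickle
from scipy.optimize import least_squares
c,t=pickle.load(open("c3.pkl","rb")); im=c["img"].astype(int)
warm=cv2.GaussianBlur((im[...,0]-im[...,2]).astype(np.float32),(3,3),0)
P=[]
for a in np.radians(range(-180,180,4)):
    r=np.arange(65,95,.5); x=284+r*np.cos(a); y=116+r*np.sin(a)
    w=cv2.remap(warm,x.astype(np.float32)[None],y.astype(np.float32)[None],1)[0]
    i=np.argmax(np.gradient(np.convolve(w,np.ones(5)/5,"same"))[5:-5])+5; P.append((x[i],y[i]))
for z in(.071,.065):
  X=onz(c,P,z)[:,:2]
  f=least_squares(lambda p:np.hypot(*(X-p[:2]).T)-p[2],[.54,.35,.047],loss="soft_l1",f_scale=.001); print(z,f.x.round(4),np.abs(f.fun).mean().round(4))
g=cv2.cvtColor(c["img"],cv2.COLOR_RGB2GRAY); m=(g<75).astype(np.uint8); m[:90]=0;m[150:]=0;m[:,:255]=0;m[:,310:]=0
n,l,s,cen=cv2.connectedComponentsWithStats(m); i=1+np.argmax(s[1:,4]); print(s[i],cen[i],onz(c,cen[i],.101))
shift([.6385,.0704-.05,.26])
E
```

```text
0.071 [0.5444 0.3489 0.0468] 0.0001
0.065 [0.5444 0.3487 0.048 ] 0.0001
[ 255  101   50   43 1014] [274.07199211 120.34911243] [[0.5396719  0.35025022 0.101     ]]
shift [-0.2709  0.0948 -0.0345] turn None yaw 1.5722
```

The lid is centred to within 0.5 mm and its fitted radius matches the seated height. Next is jar A.

```bash
python3 -m creep '[{"translation":[-0.054,0.019,-0.034],"turn":0},{"translation":[-0.108,0.038,-0.034],"turn":0},{"translation":[-0.162,0.057,-0.034],"turn":0},{"translation":[-0.216,0.076,-0.034],"turn":0},{"translation":[-0.271,0.095,-0.034],"turn":0},{"translation":[-0.271,0.095,-0.034],"turn":0},{"translation":[-0.271,0.095,-0.034],"turn":0},{"translation":[-0.271,0.095,-0.034],"turn":0}]'
python3 - <<'E'
from h import *
import pickle
c=read_camera("wrist"); g=cv2.cvtColor(c["img"],cv2.COLOR_RGB2GRAY)
print(sense()["tcp_pos"],proj(c,[[.6385,.0704,.095],[.4748,-.0549,.095]]))
pickle.dump(c,open("c4.pkl","wb"));cv2.imwrite("pics/i.png",c["img"][...,::-1])
E
```

```text
clock: 9.82
tcp_pos: [0.6385, 0.0214, 0.2596]
eef_rot: [-2.218, -2.225, -0.001]
force: [-0.2, 0.3, -0.1]
grip_width: 0.0853
grasp_force: 0.0
[0.63847178 0.02110798 0.25952646] [[282.66001915 135.14044171]
 [ 55.19220133 312.21550491]]
```

View pics/i.png

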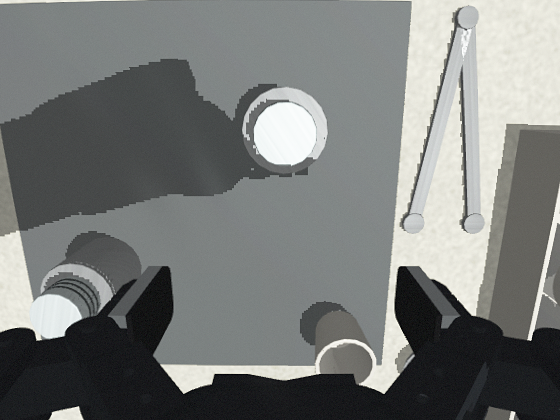

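Jar A's cap top is at (285,133), within 2 mm of the prediction, and jar B's cap is at (58,315). The cup at (345,360) and tongs are clear of the fingers' path.

```bash
python3 -m creep '[{"translation":[0.051,0.0015,0.03],"turn":0},{"translation":[0.051,0.0015,0.07],"turn":0},{"translation":[0.051,0.0015,0.1],"turn":0},{"translation":[0.051,0.0015,0.118],"turn":0},{"translation":[0.051,0.0015,0.118],"turn":0},{"translation":[0.051,0.0015,0.118],"turn":0}]' 0
python3 -m creep '[{"translation":[0,0,0],"turn":0},{"translation":[0,0,0],"turn":0},{"translation":[0,0,0],"turn":0},{"translation":[0,0,0],"turn":0},{"translation":[0,0,0],"turn":0}]' 1 60
python3 -c 'from rig import sense;print(sense()["force"])'
```

```text
clock: 10.62
tcp_pos: [0.6409, 0.0704, 0.1428]
eef_rot: [2.22, 2.221, 0.002]
force: [-0.3, -0.1, 0.5]
grip_width: 0.0855
grasp_force: 0.0
clock: 11.25
tcp_pos: [0.6403, 0.0701, 0.1421]
eef_rot: [2.221, 2.221, -0.0]
force: [-3.2, -1.0, 5.8]
grip_width: 0.0383
grasp_force: 60.0
[-3.19062783 -0.97869006  5.81344206]
```

Gripped. I'll lift 50 mm and weigh.

```bash
python3 -m creep '[{"translation":[0,0,-0.01],"turn":0},{"translation":[0,0,-0.03],"turn":0},{"translation":[0,0,-0.05],"turn":0},{"translation":[0,0,-0.05],"turn":0},{"translation":[0,0,-0.05],"turn":0},{"translation":[0,0,-0.05],"turn":0},{"translation":[0,0,-0.05],"turn":0}]'
for i in 1 2; do python3 -m creep '[{"translation":[0,0,0],"turn":0},{"translation":[0,0,0],"turn":0}]' | grep force; done
```

```text
clock: 12.12
tcp_pos: [0.64, 0.07, 0.1908]
eef_rot: [-2.221, -2.221, 0.001]
force: [-0.0, -0.8, -6.3]
grip_width: 0.0384
grasp_force: 61.3
force: [-0.3, -0.8, -5.3]
grasp_force: 61.3
force: [-0.4, 0.6, -5.8]
grasp_force: 61.3
```

About 5.8 N, so A looks like the heavy one (the lighter must bear under 3.5 N). I'll stand it back down and lift B.

```bash
python3 -m creep '[{"translation":[0,0,0.02],"turn":0},{"translation":[0,0,0.035],"turn":0},{"translation":[0,0,0.044],"turn":0},{"translation":[0,0,0.047],"turn":0},{"translation":[0,0,0.0485],"turn":0},{"translation":[0,0,0.0495],"turn":0},{"translation":[0,0,0.0495],"turn":0}]'
```

```text
clock: 13.5
tcp_pos: [0.6405, 0.0701, 0.1423]
eef_rot: [2.221, 2.221, 0.001]
force: [0.5, 0.4, -5.0]
grip_width: 0.038
grasp_force: 61.5
```

```bash
python3 -m creep '[{"translation":[0,0,0.0007],"turn":0},{"translation":[0,0,0.0014],"turn":0},{"translation":[0,0,0.0014],"turn":0}]'
```

```text
clock: 13.88
tcp_pos: [0.6405, 0.0703, 0.1422]
eef_rot: [2.221, 2.221, 0.001]
force: [-6.0, -1.4, 9.8]
grip_width: 0.0382
grasp_force: 62.7
```

```bash
python3 -m creep '[{"translation":[0,0,-0.001],"turn":0},{"translation":[0,0,-0.001],"turn":0},{"translation":[0,0,-0.001],"turn":0},{"translation":[0,0,-0.02],"turn":0},{"translation":[0,0,-0.06],"turn":0},{"translation":[0,0,-0.117],"turn":0},{"translation":[0,0,-0.117],"turn":0},{"translation":[-0.05,-0.05,-0.117],"turn":0},{"translation":[-0.1,-0.1,-0.117],"turn":0},{"translation":[-0.15,-0.15,-0.117],"turn":0},{"translation":[-0.175,-0.164,-0.117],"turn":0},{"translation":[-0.175,-0.164,-0.117],"turn":0}]' 0
python3 -m creep '[{"translation":[0,0,0],"turn":0},{"translation":[0,0,0],"turn":0}]'
python3 - <<'E'
from h import *
c=read_camera("wrist"); g=cv2.cvtColor(c["img"],cv2.COLOR_RGB2GRAY)
print(sense()["tcp_pos"],proj(c,[[.4765,-.0565,.095]]))
cs,_=cv2.findContours((g>215).astype(np.uint8),cv2.RETR_EXTERNAL,cv2.CHAIN_APPROX_NONE)
for k in cs:
    if cv2.contourArea(k)>800:
        (x,y),r=cv2.minEnclosingCircle(k); print(x,y,r,cv2.contourArea(k),onz(c,(x,y),.095))
cv2.imwrite("pics/j.png",c["img"][...,::-1])
E
```

```text
clock: 15.38
tcp_pos: [0.4742, -0.1088, 0.2579]
eef_rot: [2.227, 2.213, -0.004]
force: [0.5, 0.3, 0.6]
grip_width: 0.0854
grasp_force: 0.0
clock: 15.62
tcp_pos: [0.477, -0.1036, 0.2577]
eef_rot: [2.219, 2.224, 0.001]
force: [0.3, -0.0, -0.5]
grip_width: 0.0854
grasp_force: 0.0
[ 0.47689639 -0.10362371  0.25758485] [[281.63933856 138.50669099]]
278.9820251464844 142.24896240234375 31.0961856842041 2472.0 [[ 0.47486129 -0.05879035  0.095     ]]
```

View pics/j.png

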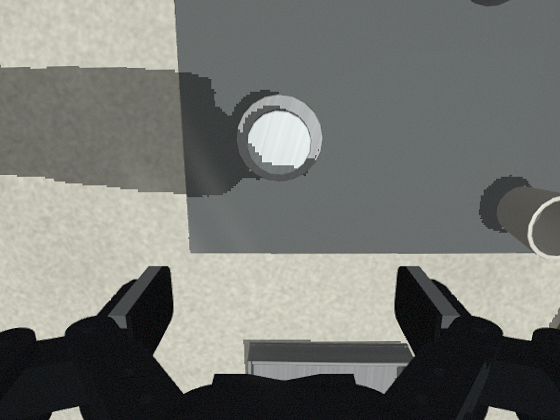

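Jar B's cap top is at (279,138), i.e. about (0.475, −0.057).

```bash
python3 -m creep '[{"translation":[0.047,-0.002,0.03],"turn":0},{"translation":[0.047,-0.002,0.07],"turn":0},{"translation":[0.047,-0.002,0.1],"turn":0},{"translation":[0.047,-0.002,0.115],"turn":0},{"translation":[0.047,-0.002,0.115],"turn":0},{"translation":[0.047,-0.002,0.115],"turn":0}]' 0
python3 -m creep '[{"translation":[0,0,0],"turn":0},{"translation":[0,0,0],"turn":0},{"translation":[0,0,0],"turn":0},{"translation":[0,0,0],"turn":0},{"translation":[0,0,0],"turn":0},{"translation":[0,0,-0.01],"turn":0},{"translation":[0,0,-0.03],"turn":0},{"translation":[0,0,-0.05],"turn":0},{"translation":[0,0,-0.05],"turn":0},{"translation":[0,0,-0.05],"turn":0},{"translation":[0,0,-0.05],"turn":0},{"translation":[0,0,-0.05],"turn":0}]' 1 60
for i in 1 2; do python3 -m creep '[{"translation":[0,0,0],"turn":0},{"translation":[0,0,0],"turn":0}]' | grep force; done
```

```text
clock: 16.42
tcp_pos: [0.475, -0.0578, 0.1435]
eef_rot: [2.22, 2.221, 0.001]
force: [0.1, -0.6, 0.2]
grip_width: 0.0855
grasp_force: 0.0
clock: 17.92
tcp_pos: [0.474, -0.0579, 0.1919]
eef_rot: [-2.221, -2.221, 0.001]
force: [0.5, -0.3, -1.9]
grip_width: 0.0381
grasp_force: 60.6
force: [-0.5, -0.3, -2.5]
grasp_force: 60.6
force: [-0.8, 0.1, -1.0]
grasp_force: 60.6
```

B weighs about 2 N, so B is the lighter and A the loaded jar. B has been up for well over 0.2 s, so I'll stand it back.

```bash
python3 -m creep '[{"translation":[0,0,0.02],"turn":0},{"translation":[0,0,0.035],"turn":0},{"translation":[0,0,0.044],"turn":0},{"translation":[0,0,0.047],"turn":0},{"translation":[0,0,0.0485],"turn":0},{"translation":[0,0,0.0495],"turn":0},{"translation":[0,0,0.0495],"turn":0}]'
python3 -m creep '[{"translation":[0,0,0.0007],"turn":0},{"translation":[0,0,0.0012],"turn":0},{"translation":[0,0,0.0012],"turn":0}]'
```

```text
clock: 19.3
tcp_pos: [0.4745, -0.058, 0.1433]
eef_rot: [2.221, 2.221, 0.0]
force: [0.5, 0.5, -2.2]
grip_width: 0.0383
grasp_force: 60.7
clock: 19.68
tcp_pos: [0.4746, -0.0579, 0.1431]
eef_rot: [2.221, 2.221, -0.001]
force: [-7.3, -0.3, 16.1]
grip_width: 0.0387
grasp_force: 62.6
```

```bash
python3 -m creep '[{"translation":[0,0,-0.001],"turn":0},{"translation":[0,0,-0.001],"turn":0},{"translation":[0,0,-0.001],"turn":0},{"translation":[0,0,-0.02],"turn":0},{"translation":[0,0,-0.06],"turn":0},{"translation":[0,0,-0.117],"turn":0},{"translation":[0,0,-0.117],"turn":0},{"translation":[0.032,0.041,-0.117],"turn":0},{"translation":[0.064,0.083,-0.117],"turn":0},{"translation":[0.096,0.124,-0.117],"turn":0},{"translation":[0.128,0.166,-0.117],"turn":0},{"translation":[0.128,0.166,-0.117],"turn":0}]' 0
python3 -m creep '[{"translation":[0,0,0],"turn":0},{"translation":[0,0,0],"turn":0}]'
python3 - <<'E'
from h import *
c=read_camera("wrist")
shift([.6403,.0703,.142],np.pi/2)
t=read_camera("top"); cv2.imwrite("pics/k.png",cv2.resize(t["img"][140:280,160:460,::-1],None,fx=2.6,fy=2.6,interpolation=cv2.INTER_CUBIC))
E
```

```text
clock: 21.18
tcp_pos: [0.6411, 0.0737, 0.2578]
eef_rot: [-2.214, -2.224, -0.002]
force: [-0.9, 0.4, -0.2]
grip_width: 0.0852
grasp_force: 0.0
clock: 21.42
tcp_pos: [0.6398, 0.0687, 0.2593]
eef_rot: [2.222, 2.219, -0.001]
force: [-0.8, -0.2, -1.0]
grip_width: 0.0856
grasp_force: 0.0
shift [0.0017 0.0003 0.1174] turn -0.002 yaw 1.5692
```

View pics/k.png

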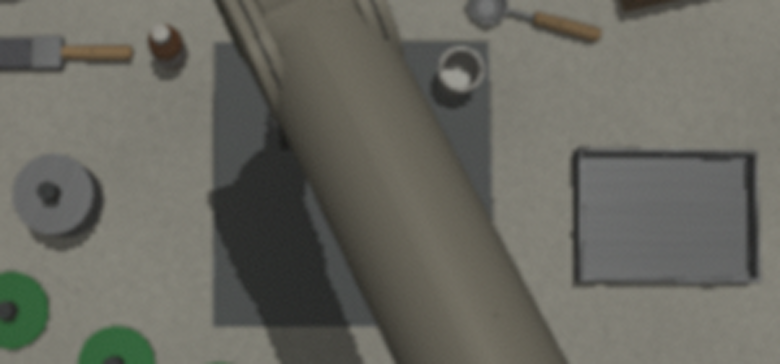

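The lid remains on the pot at crop (55,195) and the tray is centred at (665,218). The arm hides the jars. I'll grip A and lift.

```bash
python3 -m creep '[{"translation":[0.0015,0,0.04],"turn":0},{"translation":[0.0015,0,0.08],"turn":0},{"translation":[0.0015,0,0.105],"turn":0},{"translation":[0.0015,0,0.117],"turn":0},{"translation":[0.0015,0,0.117],"turn":0},{"translation":[0.0015,0,0.117],"turn":0}]' 0
python3 -m creep '[{"translation":[0,0,0],"turn":0},{"translation":[0,0,0],"turn":0},{"translation":[0,0,0],"turn":0},{"translation":[0,0,0],"turn":0},{"translation":[0,0,0],"turn":0},{"translation":[0,0,-0.01],"turn":0},{"translation":[0,0,-0.03],"turn":0},{"translation":[0,0,-0.06],"turn":0},{"translation":[0,0,-0.1],"turn":0},{"translation":[0,0,-0.14],"turn":0},{"translation":[0,0,-0.165],"turn":0},{"translation":[0,0,-0.165],"turn":0}]' 1 60
python3 - <<'E'
from h import *
shift([.517,-.374,.307],np.pi/2)
E
```

```text
clock: 22.28
tcp_pos: [0.6408, 0.0716, 0.1432]
eef_rot: [2.221, 2.22, 0.002]
force: [-0.2, -0.3, 0.8]
grip_width: 0.086
grasp_force: 0.0
clock: 23.78
tcp_pos: [0.6408, 0.0721, 0.3096]
eef_rot: [2.219, 2.22, 0.005]
force: [-0.1, -0.8, -6.5]
grip_width: 0.0384
grasp_force: 61.4
shift [-0.4461 -0.1239  0.0019] turn 0.0 yaw 1.571
```

```bash
python3 -m creep '[{"translation":[-0.02,-0.006,0],"turn":0},{"translation":[-0.06,-0.017,0],"turn":0},{"translation":[-0.105,-0.029,0],"turn":0},{"translation":[-0.15,-0.042,0],"turn":0},{"translation":[-0.195,-0.054,0],"turn":0},{"translation":[-0.24,-0.067,0],"turn":0},{"translation":[-0.285,-0.079,0],"turn":0},{"translation":[-0.33,-0.092,0],"turn":0},{"translation":[-0.375,-0.104,0],"turn":0},{"translation":[-0.41,-0.114,0],"turn":0},{"translation":[-0.435,-0.121,0],"turn":0},{"translation":[-0.446,-0.124,0],"turn":0}]'
python3 -m creep '[{"translation":[0,0,0],"turn":0},{"translation":[0,0,0],"turn":0},{"translation":[0,0,0],"turn":0},{"translation":[0,0,0],"turn":0},{"translation":[0,0,0],"turn":0},{"translation":[0,0,0],"turn":0}]'
python3 - <<'E'
from h import *
c=read_camera("top"); s=read_camera("scene")
g=cv2.cvtColor(c["img"],cv2.COLOR_RGB2GRAY)
print(proj(c,[sense()["tcp_pos"]*[1,1,0]+[0,0,.03]]),np.abs(sense()["qvel"]).max())
cv2.imwrite("pics/l.png",cv2.resize(np.hstack([c["img"],s["img"]]),(800,300),interpolation=cv2.INTER_AREA)[...,::-1])
for n,x in(("a",.6403),("b",.4746)): print(n)
E
```

```text
clock: 25.28
tcp_pos: [0.515, -0.376, 0.3053]
eef_rot: [-2.222, -2.218, 0.001]
force: [-0.1, 0.6, -4.5]
grip_width: 0.0385
grasp_force: 61.6
clock: 26.02
tcp_pos: [0.5163, -0.3744, 0.3068]
eef_rot: [2.221, 2.221, -0.0]
force: [-1.0, -0.0, -5.8]
grip_width: 0.0381
grasp_force: 61.7
[[416.20830214 223.50607798]] 0.0018850751664841175
a
b
```

View pics/l.png

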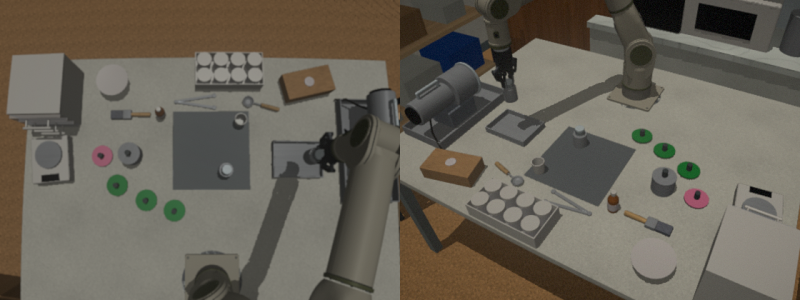

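The composite shows the lid on the pot at (130,153), jar B upright on the mat at (226,170), and the loaded jar upright and still over the tray. The bystanders look unmoved, so I'll hand in.

```bash
python3 -c 'from rig import sign_off;print(sign_off())'
```

```text
the job is handed in; nothing more can be done
None
```

I handed the job in at about 26 s of the 72 s (no verdict came back): lid seated on the pot, lighter jar (~2 N) upright on the mat, loaded jar (~5.8 N) held upright and still over the tray's middle, underside about 170 mm above the counter; I viewed 12 pictures, two over the limit of 10.

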